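# Rinse a set ring and hold it up to the inspection camera

## Task

Take the beech ring clamp (the one holding the gold ring with the red stone) off the wooden rest, dip its stone well down inside the blue rinsing bowl, then hold the clamp up to the inspection camera: stone centred in front of the lens about 6 cm from it, the clamp pointing squarely into the lens. Finish while still holding it there, steady and touching nothing but your fingers. Do not hit the camera or its stand, strike the stone on the bowl, or push the bowl, the black clamp, the jar or the bead tray out of place.

Things in the scene. Friction and masses are not known exactly. Their poses are not given: they have to be found in the camera images.
- clamp: Ring clamp to use: beech cylinder, 26 mm diameter, 140 mm long (ends taper to 21 mm), brass collar, 13 mm dark wedge at the tail, about 0.07 kg; its nose holds a gold ring with a red stone, sticking out 22 mm. Origin on the axis at mid-length, +x along it to the stone. Lies level in either slot of the rest, axis 58 mm above the bench, nose roughly away from the robot; middle 80 mm free to grip.
- stone (a point): Top of the red stone (9 to 11 mm across), the foremost point of the beech clamp: on its axis, 92 mm from the clamp's origin along +x.
- tail (a point): Tail end of the beech clamp's wooden cylinder, on its axis, 70 mm from the clamp's origin along -x. The wooden body is hard and may be gripped firmly.
- clamp_black: Bystander: a black plastic ring clamp of the same shape with a silver ring and a blue stone, lying in the rest's other slot, 80 mm beside the beech one. Origin and axes as for the beech clamp. Leave it where it lies.
- rest: Fixed brown wooden tool rest, 110 (x) by 170 (y) by 58 mm high: 12 mm base board, two upright boards 10 mm thick at x = -45 and +45 mm, with slots 30 mm wide and 13 mm deep (slot floor 45 mm above the bench) at y = -40 and +40 mm; the clamps lie in them along the rest's x. Origin at the centre of its underside.
- bowl: Loose blue ceramic rinsing bowl standing on the bench (empty), 0.25 kg: 100 mm outside and 92 mm inside diameter at the rim, 68 mm diameter at the foot, 45 mm high, inner floor 6 mm above the bench. Origin at the centre of its underside, z up.
- bowl_rim (a point): Centre of the bowl's mouth, level with the rim, 45 mm above the bowl's origin.
- camera_head: Inspection camera: black and white barrel, 34 to 39 mm diameter, 110 mm long, fixed. Origin at the lens centre (front face, ringed with lights), 235 mm above the bench. It looks along its own -x: roughly towards the robot and 15 degrees down. Wanted: clamp +x parallel to this +x, stone on this axis 60 mm in front (x = -60 mm). Roll of the clamp about its own axis is free.
- stand: The camera's fixed stand: dark base plate 160 (x) by 120 (y) by 12 mm centred at x = +100 mm, 16 mm column 332 mm high at x = +150, y = +35 mm, level arm 250 mm up reaching forward to the barrel. Origin on the bench straight under the lens (lens at z = 235 mm); the camera looks to its -x side.
- jar: Bystander: closed amber jar with a steel lid, 54 mm diameter, 60 mm high, standing loose. Origin at the centre of its underside.
- tray: Bystander: open white card tray of beads, 80 by 70 by 24 mm, standing loose. Origin at the centre of its underside.

How it is judged:
On the way:
1. the held clamp's stone is dipped into the bowl, its top at least 10 mm below the rim (z of stone in the frame of bowl_rim below -0.01 m and horizontal distance between stone and bowl_rim below 0.045 m and contact force between the fingers and clamp above 0.5 N), for 0.2 s.
At the end, for the whole second after the job is handed in: The fingers alone hold the beech clamp, steady (under 20 mm/s), over 120 mm up, touching nothing else; the stone is 45 to 75 mm in front of the lens, within 13 mm of its axis sideways and up-down; the clamp is within 0.22 rad of the lens axis, stone towards the lens (x of stone in the frame of camera_head between -0.075 and -0.045 m and y of stone in the frame of camera_head between -0.013 and 0.013 m and z of stone in the frame of camera_head between -0.013 and 0.013 m and angle between the x axis of clamp and the x axis of camera_head, either way round below 0.22 rad and x of tail in the frame of camera_head below -0.15 m and height (world z) of clamp above 0.12 m and linear speed of clamp below 0.02 m/s and angular speed of clamp below 0.15 rad/s and contact force between the fingers and clamp above 0.5 N and contact force between clamp and stand below 0.1 N and contact force between clamp and rest below 0.1 N and contact force between clamp and bowl below 0.1 N and contact force between clamp and jar below 0.1 N and contact force between clamp and tray below 0.1 N and contact force between clamp and clamp_black below 0.1 N); the arm keeps its last pose, push and grip.
It fails at once if the camera or its stand is hit (over 4 N) (contact force between stand and anything else above 4 N).
It fails at once if the clamp or its stone is struck on the bowl (over 12 N) (contact force between clamp and bowl above 12 N).
It fails at once if the bowl is pushed more than 30 mm or tipped (distance of bowl from where it was at the start of the episode above 0.03 m or angle between bowl's own z axis and vertical above 0.3 rad).
It fails at once if the black clamp, the jar or the bead tray is pushed more than 25 mm out of place (distance of any of clamp_black, jar, tray from where it was at the start of the episode above 0.025 m).
It also fails if it takes over 42 s, if anything falls off the work surface, if the arm or the gripper's body presses on something with over 40 N, if the wrist force passes 120 N, or if a joint passes its speed limit or range.

## Robot

A 6-joint arm with a two-finger parallel gripper is mounted at the origin on the work surface. World frame = base frame: x ahead of the robot, y to its left, z up, the work surface at z = 0. Lengths are in m, angles in rad, forces in N, time in s.
With the tool pointing down it reaches from about 0.325 to 0.75 m from the base axis. Payload 7.6 kg.
Tool frame: the origin (TCP) lies at the very end of the fingers, on their centre line; the grasp point (between the pads) lies 19 mm behind it; z points along the fingers, y is the line along which they close (so a half turn about z gives the same grasp; the last joint's range is limited). The gripper opens to 85 mm and grips with 20 to 120 N. Pads are 22 mm wide; open, the fingers measure 114 mm over their backs; the gripper's body (76 mm by 85 mm) begins 54 mm behind the grasp point. The pads swing forward as they close: fully open they stand 13 mm farther back than shut.
Start: joints at [-1.238, 0.052, 1.401, -0, 1.689, -0.07], TCP at [0.206, -0.483, 0.196] pointing down, gripper open.
Joint ranges: [-2.9, 2.9], [-0.91, 2.17], [0.12, 2.37], [-1.06, 4.2], [0.26, 2.73], [-2.93, 2.93]. Speed limits (rad/s): [2.57, 2.57, 3.01, 3.14, 3.14, 3.14].

## Interface

Orientations are given as a unit quaternion [w, x, y, z].
In Python, from workcell import arm, vision, order gives the robot as it stands. The module is installed in compiled form; this text tells all that it offers.
- The arm moves only by the tool apply_moves, never from a script. Its argument "plan" is a list of rows, each an object with "delta_rot": the turn, a rotation vector about the tool's x, y, z in rad, a list of three; "slide": the shift along the tool's x, y, z in mm, a list of three; "hand": the finger opening in mm, from 0 to 85.4. A call has 1 to 10 rows; each row is the pose to reach, as a shift and turn from the pose commanded when the call began, along the tool's axes at that moment; what a row does not reach only later rows make up. A row lasts 1/12 s, in which the tool goes at most 41.7 mm and 7.16 degrees, less where a joint would pass 70% of its speed; a pose out of reach is approached as far as the arm can. A call with a gripper value outside its range is refused whole. The fingers move at their own pace and stop on an object; "grip_force" is the grip in N (left out, the last holds). Time passes only in rows, so rows that repeat a pose let the fingers close. It gives the time, the measured TCP pose, the force, the opening and the grip force at its end, in the units of the state.
- arm.sense(): the state, without advancing time (a new reading comes with each control period).
- vision.get_image(name): name is "scene" or "side" or "wrist"; returns a dict with "img" (384x512x3 uint8, red, green, blue), "depth" (384x512 float32, m along the optical axis (not along the pixel's ray), 0 where there is no reading), "vertical_fov" (degrees; the focal length in pixels is half the picture's height over the tangent of half this angle, whatever the lens; pixels are square), "cx", "cy" (the principal point, pixels), "pose" (4x4, takes a point from camera to world coordinates); the wrist camera has in their place "tool_from_camera" (4x4, takes a point from camera to tool coordinates, whose origin is the TCP and whose axes are the flange's). Camera axes: x right, y up, looking along -z (the intrinsics and any distortion apply to the point x, -y, -z); pixel columns grow to the right and rows downward; lengths in m; the calibration is good to about 2 mm. A picture is of the moment at which its call begins: read the wrist's pose just before it.
- order.job_done(): hands the job in; it is judged then, once.
The state is a dict: "t": time; "qpos": joint angles; "qd": joint speeds; "joint_efforts": joint torques, N m; "tcp_pos": TCP position; "orientation": TCP orientation; "wrist_force": force on the tool from outside, world axes, zero at the start; "torque": the same for the moment, N m; "finger_gap": finger opening in m; "grasp_force": force on a finger pad.
Only numpy, scipy, OpenCV 4.12 (cv2) and the standard library are available. Lean on these libraries where they do the work, as an engineer would, in place of code of your own. Each camera call takes 0.05 s, during which the arm holds its last target. There are 200 camera calls.

## Working session

There is one attempt and no reset: what is moved stays moved. The work goes in short steps, Python scripts to look and compute and a tool call to move; the robot and the scene stay as the last step left them, time stands still between calls to the robot, and variables do not carry over. Pictures are saved under pics/ and viewed, at most 10 in all, crops included, and the job is handed in when it is done.

Besides the shell and the picture viewer there is one more tool, called after ">>>" by a JSON object that holds its "api" and its "payload", one argument or row to a line. apply_moves: Moves the arm, as the interface text tells. Its arguments: {"type":"object","properties":{"plan":{"type":"array","items":{"type":"object","properties":{"delta_rot":{"type":"array","items":{"type":"number"}},"slide":{"type":"array","items":{"type":"number"}},"hand":{"type":"number"}}}},"grip_force":{"type":"number"}},"required":["plan"]}

```bash
mkdir -p pics; cat > h.py <<'E'
import numpy as np, cv2
from workcell import arm, vision, order
from scipy.spatial.transform import Rotation as R
def T_tool():
    s=arm.sense(); q=s["orientation"]; T=np.eye(4)
    T[:3,:3]=R.from_quat([q[1],q[2],q[3],q[0]]).as_matrix(); T[:3,3]=s["tcp_pos"]; return T
def look(n):
    T=T_tool(); d=vision.get_image(n)
    d["P"]=d["pose"] if "pose" in d else T@np.array(d["tool_from_camera"])
    d["P"]=np.array(d["P"]); d["f"]=192/np.tan(np.radians(d["vertical_fov"])/2); return d
def cloud(d):
    v,u=np.mgrid[0:384,0:512]; z=d["depth"]
    p=np.stack([(u-d["cx"])/d["f"]*z,-(v-d["cy"])/d["f"]*z,-z],-1)
    w=p@d["P"][:3,:3].T+d["P"][:3,3]; w[z<=0]=np.nan; return w
def save(d,n): cv2.imwrite("pics/"+n,d["img"][:,:,::-1])
E
python3 - <<'E'
from h import *
for n in ["scene","side","wrist"]:
    d=look(n); save(d,n+"0.png"); print(n,[k for k in d], d["vertical_fov"],d["cx"],d["cy"],d["P"].round(3).tolist())
a=[cv2.imread(f"pics/{n}0.png") for n in ["scene","side"]]
cv2.imwrite("pics/w.png",cv2.resize(cv2.vconcat(a),None,fx=.78,fy=.78))
print(arm.sense())
E
```

```text
scene ['img', 'depth', 'vertical_fov', 'cx', 'cy', 'pose', 'P', 'f'] 55.09869862460352 261.6180793074761 191.02988303071038 [[0.776, -0.55, 0.31, 0.887], [0.631, 0.669, -0.392, -0.372], [0.008, 0.499, 0.866, 0.982], [0.0, 0.0, 0.0, 1.0]]
side ['img', 'depth', 'vertical_fov', 'cx', 'cy', 'pose', 'P', 'f'] 47.83905972915818 253.85684675808366 187.53653363098553 [[-0.729, 0.339, -0.595, -0.152], [-0.685, -0.355, 0.637, 0.795], [0.004, 0.871, 0.491, 0.773], [0.0, 0.0, 0.0, 1.0]]
wrist ['img', 'depth', 'vertical_fov', 'cx', 'cy', 'tool_from_camera', 'P', 'f'] 68.7387899650182 259.06726670651534 191.43206110414278 [[0.393, 0.875, 0.283, 0.279], [-0.92, 0.374, 0.12, -0.451], [-0.001, -0.307, 0.952, 0.372], [0.0, 0.0, 0.0, 1.0]]
{'t': 0.15, 'qpos': array([-1.23827438e+00,  5.27146771e-02,  1.40144549e+00,  1.39562590e-05,
        1.68861019e+00, -7.03352321e-02]), 'qd': array([ 3.58766369e-04, -1.97402933e-03, -3.32111262e-03,  1.14258661e-03,
       -1.43496500e-04, -5.86914947e-05]), 'joint_efforts': array([ 6.33226809e-04, -3.81950998e+01, -3.60422444e+01, -5.99670457e-06,
        4.63064964e-03, -1.03808921e-05]), 'tcp_pos': array([ 0.20574975, -0.48272483,  0.19507733]), 'orientation': array([-5.84705590e-04,  9.79781428e-01,  2.00070005e-01, -7.01029351e-05]), 'wrist_force': array([ 0.07305647, -0.57120407,  0.16547303]), 'torque': array([ 0.00648659,  0.01782642, -0.0047465 ]), 'grasp_force': 0.0, 'finger_gap': 0.08553675976746657}
```

View pics/w.png

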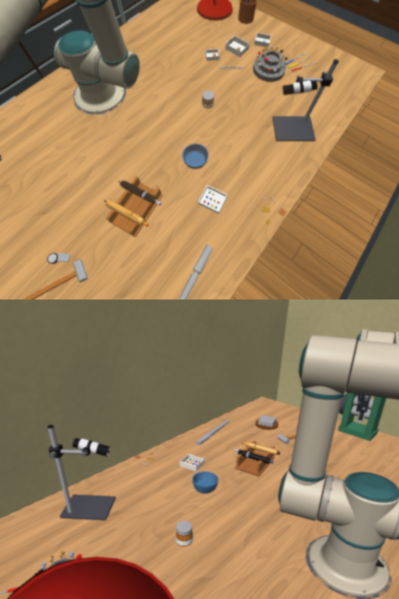

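The scene view (top) shows the rest at about (170,262) full-res with the beech clamp in the lower slot, the bowl at (250,200), and the camera on its stand at (385,110). The side view shows the bowl at (262,233 of its own frame) and the rest beyond it. I'll measure next.

```bash
python3 - <<'E'
from h import *
for n in ["scene","side"]:
    d=look(n); w=cloud(d); hsv=cv2.cvtColor(d["img"],cv2.COLOR_RGB2HSV)
    np.savez(f"{n}.npz",w=w,img=d["img"],depth=d["depth"],P=d["P"],f=d["f"],c=[d["cx"],d["cy"]])
    print(n,"depth valid",np.isfinite(w[...,2]).mean(), "bench z",np.nanmedian(w[...,2]))
    z=w[...,2]; on=(z>0.012)&(z<0.40)&(w[...,0]>0.2)&(w[...,0]<1.0)&(abs(w[...,1])<.6)
    k,l,st,c=cv2.connectedComponentsWithStats(on.astype(np.uint8))
    for i in range(1,k):
        if st[i,4]<40: continue
        p=w[l==i]; print(i,st[i].tolist(),"med",np.median(p,0).round(3),"min",np.percentile(p,2,0).round(3),"max",np.percentile(p,98,0).round(3),"hsv",np.median(hsv[l==i],0))
    # bowl
    m=cv2.inRange(hsv,(98,100,40),(118,255,255))>0; m&=on|((z>0)&(z<.06)&(w[...,0]>.2)&(w[...,0]<1)&(abs(w[...,1])<.4))
    k,l,st,c=cv2.connectedComponentsWithStats(m.astype(np.uint8))
    for i in range(1,k):
        if st[i,4]<100: continue
        p=w[l==i]; r=p[p[:,2]>.036]; print("blue",st[i].tolist(), r[:,2].max())
        A=np.c_[2*r[:,:2],np.ones(len(r))]; s=np.linalg.lstsq(A,(r[:,:2]**2).sum(1),rcond=None)[0]; print("circ",s[:2],np.sqrt(s[2]+s[:2]@s[:2]))
a=look("scene")["img"]; b=look("side")["img"]
A=cv2.resize(a[210:320,110:240],(520,440),interpolation=cv2.INTER_CUBIC)
B=cv2.resize(b[170:230,280:380],(520,312),interpolation=cv2.INTER_CUBIC)
C=cv2.resize(a[80:180,340:440],(280,280)); D=cv2.resize(b[150:290,50:160],(280,312))
o=np.zeros((600,800,3),np.uint8); o[:440,:520]=A; o[:280,520:]=C; o[288:600,520:]=D
B=cv2.resize(b[170:230,280:380],(266,160)); o[440:,:266]=B
cv2.imwrite("pics/c.png",o[:,:,::-1])
E
```

```text
scene depth valid 0.9959513346354166 bench z -0.0016150649580810028
1 [289, 53, 23, 18, 122] med [0.302 0.581 0.024] min [0.254 0.576 0.013] max [0.346 0.597 0.035] hsv [ 20.  34. 117.]
2 [263, 63, 18, 13, 103] med [0.241 0.499 0.019] min [0.203 0.46  0.012] max [0.276 0.532 0.027] hsv [ 18.  46. 134.]
5 [325, 68, 39, 36, 913] med [0.51  0.557 0.047] min [0.438 0.524 0.014] max [0.569 0.598 0.096] hsv [ 20.  14. 111.]
8 [361, 76, 74, 81, 1425] med [0.759 0.405 0.255] min [0.685 0.309 0.029] max [0.79  0.444 0.333] hsv [16. 19. 85.]
11 [151, 80, 26, 34, 648] med [0.209 0.035 0.22 ] min [ 0.2   -0.     0.159] max [0.216 0.083 0.261] hsv [30. 45. 70.]
13 [258, 117, 17, 22, 283] med [0.413 0.246 0.052] min [0.385 0.23  0.014] max [0.432 0.275 0.062] hsv [ 16.  52. 139.]
124 [233, 184, 34, 33, 446] med [0.529 0.025 0.034] min [ 0.495 -0.037  0.013] max [0.589 0.057 0.047] hsv [108.   39.5 101.5]
125 [133, 226, 74, 77, 2230] med [ 0.502 -0.272  0.059] min [ 0.433 -0.348  0.012] max [ 0.575 -0.187  0.072] hsv [ 15. 159. 146.]
129 [254, 238, 37, 35, 182] med [ 0.69  -0.073  0.021] min [ 0.65  -0.115  0.013] max [ 0.737 -0.035  0.026] hsv [ 19.   27.  182.5]
170 [229, 314, 44, 70, 734] med [ 0.802 -0.29   0.023] min [ 0.78  -0.374  0.015] max [ 0.821 -0.21   0.028] hsv [ 30.   3. 169.]
171 [62, 325, 11, 13, 50] med [ 0.423 -0.553  0.013] min [ 0.41  -0.566  0.012] max [ 0.434 -0.541  0.016] hsv [ 75.   4. 180.]
177 [65, 334, 47, 36, 534] med [ 0.51  -0.529  0.021] min [ 0.488 -0.597  0.014] max [ 0.548 -0.501  0.028] hsv [ 16.  39. 173.]Traceback (most recent call last):
  File "<stdin>", line 16, in <module>
    return umr_maximum(a, axis, None, out, keepdims, initial, where)
ValueError: zero-size array to reduction operation maximum which has no identity
```

```bash
python3 - <<'E'
from h import *
for n in ["scene","side"]:
    d=look(n); w=cloud(d); hsv=cv2.cvtColor(d["img"],cv2.COLOR_RGB2HSV)
    np.savez(f"{n}.npz",w=w,img=d["img"],hsv=hsv,P=d["P"],f=d["f"],c=[d["cx"],d["cy"]])
    z=w[...,2]; print(n)
    near=lambda x,y,r:(np.hypot(w[...,0]-x,w[...,1]-y)<r)
    r=w[near(.54,.01,.09)&(z>.037)&(z<.06)]
    A=np.c_[2*r[:,:2],np.ones(len(r))]; s=np.linalg.lstsq(A,(r[:,:2]**2).sum(1),rcond=None)[0]; print("bowl",len(r),s[:2],np.sqrt(s[2]+s[:2]@s[:2]))
    m=near(.5,-.27,.16)&(z>.05)&(z<.085)
    for nm,mm in (("beech",m&(hsv[...,1]>120)&(hsv[...,2]>165)),("black",m&(hsv[...,2]<70))):
        p=w[mm]; c=p.mean(0); u=np.linalg.svd(p-c)[2][0]; u*=np.sign(u[0]); t=(p-c)@u; print(nm,len(p),c.round(4),u.round(3),t.min(),t.max(),"ztop",np.percentile(p[:,2],95))
    red=near(.5,-.27,.2)&((hsv[...,0]<6)|(hsv[...,0]>174))&(hsv[...,1]>150)&(z>.04); print("red",red.sum(),w[red].mean(0) if red.any() else "", np.argwhere(red).mean(0))
a=np.load("scene.npz")["img"]; b=np.load("side.npz")["img"]
o=np.zeros((600,800,3),np.uint8); o[:440,:520]=cv2.resize(a[210:320,110:240],(520,440)); o[:280,520:]=cv2.resize(a[80:180,340:440],(280,280))
o[288:600,520:]=cv2.resize(b[150:290,50:160],(280,312)); o[440:,:266]=cv2.resize(b[170:230,280:380],(266,160))
cv2.imwrite("pics/c.png",o[:,:,::-1])
E
```

```text
scene
bowl 186 [0.54172656 0.01091993] 0.047364385141580236
beech 649 [ 0.5079 -0.2921  0.0641] [ 0.986  0.168 -0.002] -0.09030017083437122 0.08662814044575062 ztop 0.07125624953891659
black 192 [ 0.4852 -0.2319  0.069 ] [ 0.986  0.167 -0.004] -0.06011241348003166 0.07104305507499782 ztop 0.07214413123452554
red 0  [nan nan]
side
bowl 215 [0.54218733 0.01545009] 0.0475033401671322
beech 270 [ 0.5119 -0.2926  0.0648] [ 0.965  0.261 -0.019] -0.07816891074232701 0.08391814586182156 ztop 0.07272745523987907
black 228 [ 0.4772 -0.219   0.0648] [0.979 0.203 0.002] -0.05933008759991747 0.07606004412788848 ztop 0.07207832132381026
red 0  [nan nan]<stdin>:12: RuntimeWarning: Mean of empty slice.
  ret = um.true_divide(
```

View pics/c.png

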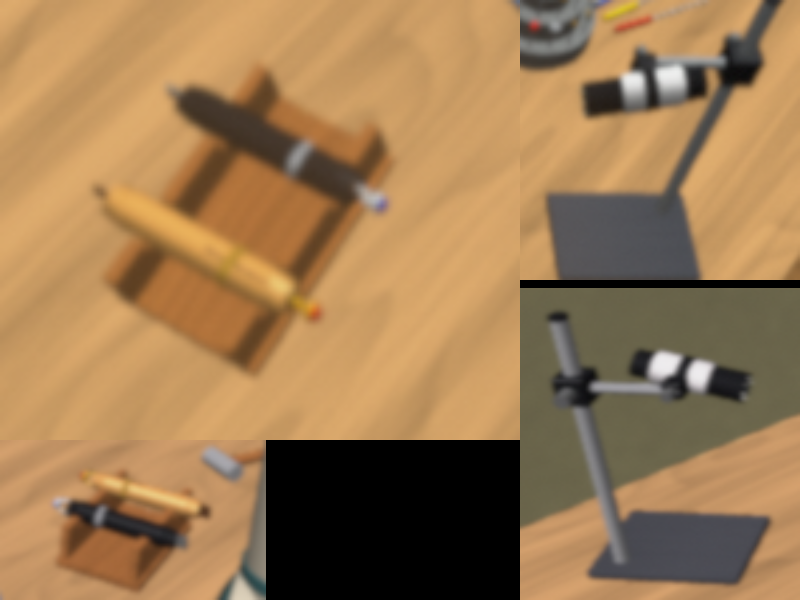

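The crops show the beech clamp in the lower slot. Its stone is at scene (188,287), its wooden tail at (137,259), and the lens front is at scene (363,116) and side (140,195).

```bash
python3 - <<'E'
from h import *
from scipy.optimize import least_squares
D={n:np.load(n+".npz") for n in ["scene","side"]}
def ray(n,u,v):
    d=D[n]; c=d["c"]; r=d["P"][:3,:3]@np.array([(u-c[0])/d["f"],-(v-c[1])/d["f"],-1]); return d["P"][:3,3],r
def plane(n,u,v,z):
    o,r=ray(n,u,v); return o+r*(z-o[2])/r[2]
print("stone",plane("scene",188.2,287.5,.058),"tail",plane("scene",137,259,.058))
print("side stone?",plane("side",280+82/2.66,170+36/2.66,.058),"tail",plane("side",280+204/2.66,170+70/2.66,.058))
for n in D:
    w=D[n]["w"]; hsv=D[n]["hsv"]; z=w[...,2]
    m=(w[...,0]>.55)&(w[...,0]<.95)&(w[...,1]>.2)&(w[...,1]<.6)&(hsv[...,2]<120)&(z>.002)&(z<.03)
    m=cv2.morphologyEx(m.astype(np.uint8),cv2.MORPH_OPEN,np.ones((3,3)))>0
    idx=np.argwhere(m)[:,::-1]; P=np.array([plane(n,u,v,.012)[:2] for u,v in idx]); r=cv2.minAreaRect((P*1000).astype(np.float32)); print(n,"plate",r,len(P))
    b=(w[...,0]>.55)&(w[...,0]<.80)&(w[...,1]>.2)&(w[...,1]<.6)&(z>.19)&(z<.31)
    p=w[b]; np.save(n+"_b.npy",p); print("barrel",len(p),p.min(0).round(3),p.max(0).round(3))
# barrel cylinder fit with robust loss
p=np.vstack([np.load(n+"_b.npy") for n in D])
def axis(q): a=np.radians(15); y=q[0]; return np.array([np.cos(a)*np.cos(y),np.cos(a)*np.sin(y),np.sin(a)])
for nm,pp in (("both",p),("scene",np.load("scene_b.npy")),("side",np.load("side_b.npy"))):
    f=lambda q:(lambda e,u:np.linalg.norm(e-np.outer(e@u,u),axis=1)-.018)(pp-[.73,q[1],q[2]],axis(q))
    best=min((least_squares(f,[y,.36,.25],loss="cauchy",f_scale=.003) for y in (.3,.6,.9,0)),key=lambda s:s.cost)
    u=axis(best.x);c=np.array([.73,best.x[1],best.x[2]]); e=pp-c;rad=np.linalg.norm(e-np.outer(e@u,u),axis=1); t=(e@u)[rad<.026]
    lens=c+u*((.235-c[2])/u[2]); print(nm,best.x,best.cost,"u",u.round(3),"lens@z",lens.round(4),"front",(c+u*np.percentile(t,1)).round(4))
E
```

```text
stone [ 0.59079811 -0.2879474   0.058     ] tail [ 0.434685  -0.3192579  0.058    ]
side stone? [ 0.5934438  -0.28792992  0.058     ] tail [ 0.43339179 -0.32148299  0.058     ]
scene plate ((685.9419555664062, 463.46429443359375), (156.93655395507812, 348.8498840332031), 39.3119010925293) 1547
barrel 1103 [0.672 0.302 0.192] [0.796 0.463 0.31 ]
side plate ((753.8892822265625, 384.263916015625), (162.0005645751953, 125.06086730957031), 39.456905364990234) 1685
barrel 1338 [0.671 0.306 0.19 ] [0.789 0.471 0.31 ]
both [0.94782187 0.36996736 0.25315474] 0.019357049255540087 u [0.564 0.784 0.259] lens@z [0.6905 0.3149 0.235 ] front [0.6874 0.3107 0.2336]
scene [0.78938397 0.35944701 0.25115612] 0.0070632724406765515 u [0.68  0.686 0.259] lens@z [0.6875 0.3166 0.235 ] front [0.6834 0.3124 0.2334]
side [1.10198151 0.38784564 0.25734478] 0.0099473732872864 u [0.436 0.862 0.259] lens@z [0.6923 0.3135 0.235 ] front [0.6919 0.3126 0.2347]
```

```bash
python3 - <<'E'
from h import *
from scipy.optimize import least_squares
D={n:np.load(n+".npz") for n in ["scene","side"]}
P=[]
for n in D:
    d=D[n]; w=d["w"]; hsv=d["hsv"]; z=w[...,2]
    m=(np.hypot(w[...,0]-.755,w[...,1]-.385)<.13)&(hsv[...,1]<90)&(hsv[...,2]<110)&(z>-.005)&(z<.03)
    k,l,st,c=cv2.connectedComponentsWithStats(cv2.morphologyEx(m.astype(np.uint8),cv2.MORPH_OPEN,np.ones((3,3))))
    i=1+st[1:,4].argmax(); q=w[l==i]; r=cv2.minAreaRect((q[:,:2]*1000).astype(np.float32)); print(n,r,len(q),np.median(q[:,2]))
    b=(w[...,0]>.55)&(w[...,1]>.2)&(w[...,1]<.6)&(z>.19)&(z<.31)&(np.hypot(w[...,0]-.755,w[...,1]-.385)<.12)
    P.append(w[b])
p=np.vstack(P)
for yaw in (.6,.65,.689,.73,.8):
    u=np.array([np.cos(.2618)*np.cos(yaw),np.cos(.2618)*np.sin(yaw),np.sin(.2618)])
    for nm,pp in (("sc",P[0]),("si",P[1]),("both",p)):
        f=lambda q:(lambda e:np.linalg.norm(e-np.outer(e@u,u),axis=1)-.0182)(pp-[.73,q[0],q[1]])
        s=least_squares(f,[.36,.25],loss="cauchy",f_scale=.002); c=np.array([.73,*s.x]); e=pp-c; rad=np.linalg.norm(e-np.outer(e@u,u),axis=1); t=(e@u)[rad<.024]
        print(yaw,nm,s.cost.round(4),"lens@z.235",(c+u*((.235-c[2])/u[2])).round(4),"front",(c+u*np.percentile(t,1)).round(4))
E
```

```text
scene ((758.6083984375, 376.1930847167969), (157.24392700195312, 117.85616302490234), 39.79608917236328) 1429 0.010543159663859991
side ((756.6018676757812, 381.0061340332031), (156.5587615966797, 121.52163696289062), 39.90663146972656) 1643 0.011679241593411493
0.6 sc 0.0056 lens@z.235 [0.6826 0.3234 0.235 ] front [0.6778 0.3201 0.2335]
0.6 si 0.0091 lens@z.235 [0.683 0.325 0.235] front [0.6789 0.3222 0.2337]
0.6 both 0.0148 lens@z.235 [0.6823 0.3239 0.235 ] front [0.6786 0.3214 0.2338]
0.65 sc 0.0051 lens@z.235 [0.6843 0.3222 0.235 ] front [0.6792 0.3182 0.2333]
0.65 si 0.0087 lens@z.235 [0.6847 0.3223 0.235 ] front [0.681  0.3194 0.2337]
0.65 both 0.0138 lens@z.235 [0.6846 0.3222 0.235 ] front [0.6798 0.3186 0.2334]
0.689 sc 0.0046 lens@z.235 [0.6855 0.3213 0.235 ] front [0.6801 0.3168 0.2331]
0.689 si 0.0085 lens@z.235 [0.6862 0.3213 0.235 ] front [0.6821 0.318  0.2336]
0.689 both 0.0131 lens@z.235 [0.686  0.3214 0.235 ] front [0.6805 0.3169 0.2331]
0.73 sc 0.0043 lens@z.235 [0.6865 0.3198 0.235 ] front [0.6811 0.315  0.2331]
0.73 si 0.0082 lens@z.235 [0.6876 0.321  0.235 ] front [0.6832 0.3171 0.2334]
0.73 both 0.0125 lens@z.235 [0.6869 0.3202 0.235 ] front [0.6817 0.3155 0.2331]
0.8 sc 0.0042 lens@z.235 [0.689  0.3163 0.235 ] front [0.6843 0.3115 0.2332]
0.8 si 0.007 lens@z.235 [0.6893 0.3421 0.235 ] front [0.6748 0.3272 0.2294]
0.8 both 0.0119 lens@z.235 [0.6881 0.3184 0.235 ] front [0.6837 0.3138 0.2333]
```

>>> {"api": "apply_moves", "payload": {
  "plan": [
    {"slide":[35,-6,0],"delta_rot":[0,0,0.03],"hand":60},
    {"slide":[70,-12,0],"delta_rot":[0,0,0.06],"hand":60},
    {"slide":[105,-18,0],"delta_rot":[0,0,0.09],"hand":60},
    {"slide":[140,-24,0],"delta_rot":[0,0,0.12],"hand":60},
    {"slide":[175,-30,0],"delta_rot":[0,0,0.15],"hand":60},
    {"slide":[210,-36,0],"delta_rot":[0,0,0.18],"hand":60},
    {"slide":[245,-42,0],"delta_rot":[0,0,0.22],"hand":60},
    {"slide":[280,-48,0],"delta_rot":[0,0,0.22],"hand":60},
    {"slide":[315,-52,0],"delta_rot":[0,0,0.22],"hand":60},
    {"slide":[332,-55,0],"delta_rot":[0,0,0.22],"hand":60}
  ]
}}

```text
t: 1.13
tcp_pos: [0.4924, -0.2997, 0.1953]
orientation: [-0.0, 0.996, 0.093, 0.0]
wrist_force: [0.5, 0.3, 0.6]
finger_gap: 0.0598
grasp_force: 0.0
```

```bash
cat > clampwrist.py <<'E'
from h import *
import sys
d=look("wrist"); save(d,sys.argv[1]); w=cloud(d); hsv=cv2.cvtColor(d["img"],cv2.COLOR_RGB2HSV); z=w[...,2]
print(arm.sense()["tcp_pos"],T_tool().round(3).tolist(),arm.sense()["qpos"].round(2))
m=(z>.045)&(z<.085)&(hsv[...,1]>90)&(hsv[...,2]>150)&(hsv[...,0]>10)&(hsv[...,0]<28)
k,l,st,c=cv2.connectedComponentsWithStats(m.astype(np.uint8)); i=1+st[1:,4].argmax(); print(st[i].tolist())
p=w[l==i]; cc=p.mean(0);u=np.linalg.svd(p-cc)[2][0];u*=np.sign(u[0]);t=(p-cc)@u;print(cc,u,t.min(),t.max(),np.percentile(p[:,2],[5,50,95]))
E
python3 clampwrist.py w1.png
```

```text
[ 0.49337517 -0.29876207  0.19511861] [[0.983, 0.186, 0.001, 0.493], [0.186, -0.983, 0.001, -0.299], [0.001, -0.001, -1.0, 0.195], [0.0, 0.0, 0.0, 1.0]] [-0.61  0.2   1.24  0.    1.7   0.77]
[255, 143, 16, 78, 1111]
[ 0.48706704 -0.30411183  0.06817349] [0.98079768 0.1949176  0.0065603 ] -0.049293237394305175 0.04258957205045456 [0.06292959 0.06896664 0.07090388]
```

View pics/w1.png

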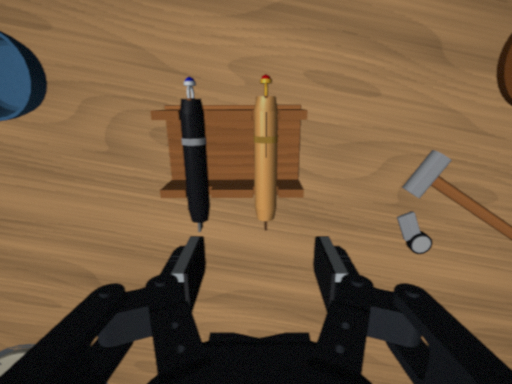

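Seen from the wrist, the stone is at (266,78) and the wooden tail end at (265,221), and the axis is nearly vertical in the image. I'll project these onto z=58 mm.

```bash
python3 - <<'E'
from h import *
d=look("wrist"); c=(d["cx"],d["cy"])
def pl(u,v,z):
    o=d["P"][:3,3]; r=d["P"][:3,:3]@np.array([(u-c[0])/d["f"],-(v-c[1])/d["f"],-1]); return o+r*(z-o[2])/r[2]
s=pl(266,75.5,.058); t=pl(265,221,.058); print(s,t,np.linalg.norm(s-t)); u=(s-t)/np.linalg.norm(s-t); o=(s-.092*u+t+.07*u)/2; o[2]=.058
T=T_tool(); print("o",o,"yaw",np.arctan2(u[1],u[0]),"tool yaw",np.arctan2(T[1,0],T[0,0])); g=np.append(o,1); print("in tool mm",(np.linalg.inv(T)@g)[:3]*1000)
E
```

```text
[ 0.59760033 -0.28583252  0.058     ] [ 0.43605647 -0.31659144  0.058     ] 0.16444613069189537
o [ 0.50602254 -0.30326948  0.058     ] yaw 0.18815372865224628 tool yaw 0.18671942587127938
in tool mm [ 13.68955756   5.76680166 137.07659842]
```

>>> {"api": "apply_moves", "payload": {
  "plan": [
    {"slide":[12,5,35],"delta_rot":[0,0,0],"hand":60},
    {"slide":[12,5,70],"delta_rot":[0,0,0],"hand":60},
    {"slide":[12,5,100],"delta_rot":[0,0,0],"hand":60},
    {"slide":[12,5,130],"delta_rot":[0,0,0],"hand":60},
    {"slide":[12,5,150],"delta_rot":[0,0,0],"hand":60},
    {"slide":[12,5,159],"delta_rot":[0,0,0],"hand":60},
    {"slide":[12,5,159],"delta_rot":[0,0,0],"hand":60}
  ]
}}

```text
t: 1.82
tcp_pos: [0.5005, -0.3048, 0.0343]
orientation: [-0.001, 0.996, 0.091, -0.002]
wrist_force: [0.4, 0.6, -0.5]
finger_gap: 0.0599
grasp_force: 0.0
```

>>> {"api": "apply_moves", "payload": {
  "plan": [
    {"slide":[0,0,0],"delta_rot":[0,0,0],"hand":10},
    {"slide":[0,0,0],"delta_rot":[0,0,0],"hand":10},
    {"slide":[0,0,0],"delta_rot":[0,0,0],"hand":10},
    {"slide":[0,0,0],"delta_rot":[0,0,0],"hand":10},
    {"slide":[0,0,0],"delta_rot":[0,0,0],"hand":10},
    {"slide":[0,0,0],"delta_rot":[0,0,0],"hand":10}
  ],
  "grip_force": 50
}}

```text
t: 2.32
tcp_pos: [0.5027, -0.3052, 0.0373]
orientation: [0.0, 0.996, 0.091, 0.0]
wrist_force: [-0.0, 0.1, 0.6]
finger_gap: 0.0101
grasp_force: 0.0
```

The fingers closed to 10 mm on nothing, so I'll look.

```bash
python3 -c "
from h import *
d=look('wrist');save(d,'w2.png');s=look('scene')
a=cv2.resize(s['img'][200:330,100:260],(640,520));b=cv2.resize(look('side')['img'][150:240,270:390],(640,480))
o=cv2.hconcat([cv2.resize(d['img'],(400,300)),cv2.resize(a,(400,300))]);o2=cv2.hconcat([cv2.resize(b,(400,300)),np.zeros((300,400,3),np.uint8)])
cv2.imwrite('pics/m2.png',cv2.vconcat([o,o2])[:,:,::-1])
print(arm.sense())"
```

```text
{'t': 2.4667, 'qpos': array([-6.08313309e-01,  3.31886476e-01,  1.40599579e+00, -7.16273774e-05,
        1.40355373e+00,  7.79582138e-01]), 'qd': array([-0.00116587,  0.00273691,  0.00096763,  0.00029331, -0.00071507,
        0.00293646]), 'joint_efforts': array([-4.85548546e-03, -4.69656515e+01, -3.36974037e+01, -4.64865589e-04,
       -4.54242263e-05, -2.71187637e-04]), 'tcp_pos': array([ 0.50245621, -0.30497694,  0.03680238]), 'orientation': array([7.74638224e-05, 9.95820774e-01, 9.13289574e-02, 3.71794207e-05]), 'wrist_force': array([-0.83019741,  0.51708467, -0.56088266]), 'torque': array([0.08111119, 0.00435788, 0.01428476]), 'grasp_force': 0.0, 'finger_gap': 0.010084680065816783}
```

View pics/m2.png

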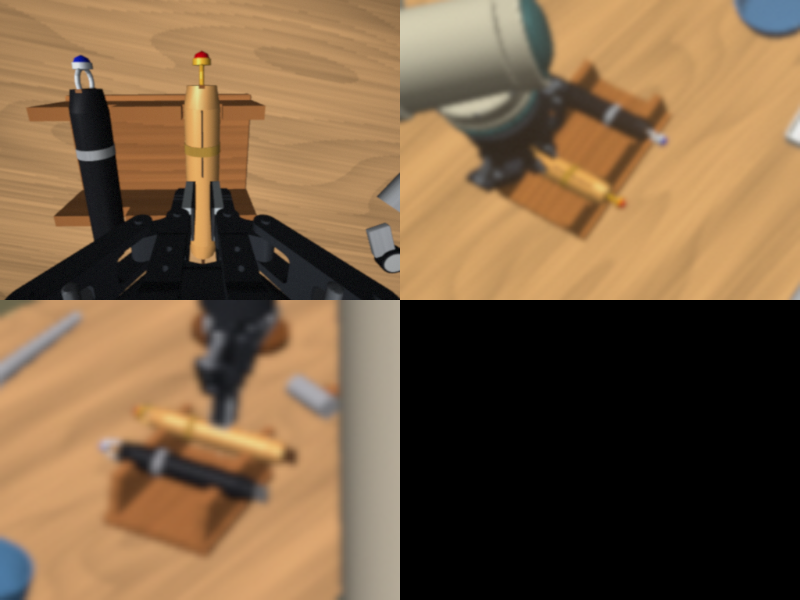

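```bash
python3 -c "
from h import *
d=look('wrist');cv2.imwrite('pics/w3.png',cv2.resize(d['img'][170:384,170:350],(640,600))[:,:,::-1][:600])
w=cloud(d)
for v in (120,160,200,230,250,270,290,310,330): print(v,[tuple(w[v,u].round(3).tolist()) for u in (240,258,275)])
s=arm.sense();print(s['finger_gap'],s['grasp_force'])"
```

```text
120 [(0.57, -0.282, 0.063), (0.572, -0.291, 0.068), (0.573, -0.3, 0.065)]
160 [(0.549, -0.286, 0.066), (0.552, -0.295, 0.07), (0.553, -0.304, 0.067)]
200 [(0.526, -0.289, 0.065), (0.53, -0.299, 0.071), (0.531, -0.308, 0.067)]
230 [(0.507, -0.292, 0.063), (0.512, -0.302, 0.07), (0.512, -0.312, 0.066)]
250 [(0.513, -0.294, 0.096), (0.5, -0.304, 0.071), (0.516, -0.31, 0.097)]
270 [(0.514, -0.294, 0.114), (0.487, -0.307, 0.071), (0.513, -0.31, 0.109)]
290 [(0.514, -0.295, 0.127), (0.472, -0.31, 0.07), (0.507, -0.311, 0.113)]
310 [(0.499, -0.297, 0.12), (0.458, -0.312, 0.07), (0.499, -0.312, 0.116)]
330 [(0.495, -0.298, 0.126), (0.441, -0.315, 0.069), (0.378, -0.343, -0.001)]
0.010204574339631648 0.0
```

View pics/w3.png

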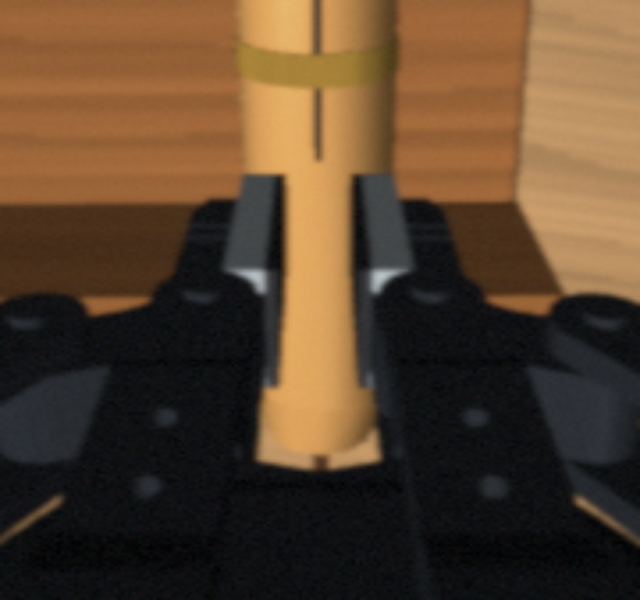

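```bash
python3 -c "
from h import *
d=look('wrist');w=cloud(d);T=T_tool();P=np.einsum('ij,vuj->vui',np.linalg.inv(T),np.dstack([w,np.ones(w.shape[:2])]))[...,:3]*1000
for v in range(212,300,6): print(v,[tuple(P[v,u].round(0).astype(int).tolist()) for u in (236,240,244,248,272,276,280,284)])
s=look('side')
ww=cloud(s); h=cv2.cvtColor(s['img'],cv2.COLOR_RGB2HSV)
m=(h[...,2]<70)&(np.hypot(ww[...,0]-.50,ww[...,1]+.304)<.05)&(ww[...,2]>.03)
p=ww[m];i=np.argsort(p[:,2])[:12];print(p[i].round(3))
" 2>/dev/null
```

```text
212 [(-3, -18, 25), (18, -11, -26), (20, -9, -30), (21, -6, -32), (21, 7, -32), (20, 9, -30), (18, 12, -26), (-3, 19, 25)]
218 [(-8, -18, 26), (15, -11, -27), (16, -9, -30), (17, -6, -33), (17, 7, -32), (16, 9, -30), (14, 12, -25), (-7, 19, 25)]
224 [(-13, -18, 26), (11, -12, -26), (13, -9, -30), (13, -7, -32), (13, 7, -31), (12, 9, -29), (10, 12, -26), (-13, 19, 26)]
230 [(-18, -19, 26), (7, -12, -26), (9, -9, -30), (10, -7, -32), (9, 7, -31), (8, 10, -29), (6, 12, -25), (-18, 20, 25)]
236 [(-23, -19, 25), (12, -10, -45), (12, -8, -43), (12, -6, -44), (11, 7, -43), (12, 9, -43), (12, 11, -44), (-23, 20, 25)]
242 [(8, -13, -44), (12, -10, -50), (12, -8, -51), (12, -6, -51), (12, 6, -51), (12, 8, -51), (11, 10, -49), (8, 13, -43)]
248 [(12, -12, -56), (12, -10, -57), (12, -8, -56), (12, -6, -57), (12, 6, -56), (12, 8, -56), (12, 10, -57), (8, 12, -50)]
254 [(12, -11, -63), (12, -9, -63), (12, -7, -62), (12, -5, -63), (12, 6, -62), (12, 8, -62), (12, 9, -62), (12, 11, -62)]
260 [(13, -11, -69), (12, -9, -67), (11, -7, -67), (12, -5, -67), (12, 5, -68), (12, 7, -67), (12, 9, -68), (12, 
[... 312 characters left out ...]
), (5, 5, -71), (8, 7, -75), (13, 8, -82), (13, 10, -82)]
284 [(13, -9, -86), (13, -8, -86), (5, -7, -76), (3, -5, -73), (3, 5, -73), (8, 7, -80), (13, 8, -86), (13, 9, -86)]
290 [(14, -9, -91), (13, -7, -90), (3, -7, -77), (-1, -5, -72), (0, 5, -72), (5, 7, -80), (13, 7, -89), (13, 9, -90)]
296 [(13, -9, -93), (13, -7, -94), (0, -7, -77), (-4, -5, -72), (-4, 6, -72), (3, 7, -81), (14, 7, -94), (13, 9, -93)]
[[ 0.497 -0.287  0.086]
 [ 0.493 -0.286  0.087]
 [ 0.501 -0.285  0.089]
 [ 0.495 -0.289  0.089]
 [ 0.497 -0.285  0.091]
 [ 0.5   -0.289  0.091]
 [ 0.501 -0.286  0.092]
 [ 0.501 -0.291  0.094]
 [ 0.492 -0.283  0.096]
 [ 0.495 -0.287  0.098]
 [ 0.503 -0.293  0.1  ]
 [ 0.499 -0.286  0.1  ]]
```

Wrist depth and the side view agree that the fingertips sit about 43 mm behind the reported TCP. They closed above the clamp, which hasn't moved. I'll open, go 43 mm deeper in stages while checking force, then grip.

>>> {"api": "apply_moves", "payload": {
  "plan": [
    {"slide":[0,0,0],"delta_rot":[0,0,0],"hand":55},
    {"slide":[0,0,0],"delta_rot":[0,0,0],"hand":55},
    {"slide":[0,0,0],"delta_rot":[0,0,0],"hand":55},
    {"slide":[0,0,0],"delta_rot":[0,0,0],"hand":55},
    {"slide":[2,0,8],"delta_rot":[0,0,0],"hand":55},
    {"slide":[2,0,16],"delta_rot":[0,0,0],"hand":55},
    {"slide":[2,0,24],"delta_rot":[0,0,0],"hand":55},
    {"slide":[2,0,24],"delta_rot":[0,0,0],"hand":55}
  ]
}}

```text
t: 3.28
tcp_pos: [0.503, -0.3037, 0.0097]
orientation: [-0.001, 0.996, 0.091, -0.002]
wrist_force: [-0.9, -0.6, 1.0]
finger_gap: 0.0553
grasp_force: 0.0
```

```bash
python3 -c "
from h import *
d=look('wrist');w=cloud(d);T=T_tool();P=np.einsum('ij,vuj->vui',np.linalg.inv(T),np.dstack([w,np.ones(w.shape[:2])]))[...,:3]*1000
s=arm.sense();print(s['tcp_pos'],s['wrist_force'],s['finger_gap'],s['qpos'])
h=cv2.cvtColor(d['img'],cv2.COLOR_RGB2HSV)
for lo,hi in((-45,-20),(20,45)):
  m=(P[...,1]>lo)&(P[...,1]<hi)&(h[...,2]<120)&(P[...,2]>-80)&(P[...,2]<-25)&(P[...,0]>-15)&(P[...,0]<20);p=P[m];i=np.argsort(-p[:,2])[:6];print(m.sum(),p[i].round(0).tolist())
" 2>/dev/null
```

```text
[ 0.50342997 -0.30395177  0.0107813 ] [0.39282988 0.01927781 0.47829111] 0.0549578515208839 [-6.05949364e-01  3.64396811e-01  1.42083166e+00 -3.84644730e-05
  1.35961890e+00  7.82027861e-01]
1729 [[7.0, -28.0, -38.0], [-1.0, -28.0, -38.0], [-0.0, -28.0, -38.0], [6.0, -28.0, -38.0], [-7.0, -28.0, -39.0], [-2.0, -28.0, -39.0]]
1703 [[8.0, 27.0, -37.0], [0.0, 27.0, -38.0], [1.0, 27.0, -38.0], [-0.0, 27.0, -38.0], [-1.0, 27.0, -38.0], [-2.0, 27.0, -38.0]]
```

>>> {"api": "apply_moves", "payload": {
  "plan": [
    {"slide":[0,0,6],"delta_rot":[0,0,0],"hand":55},
    {"slide":[0,0,12],"delta_rot":[0,0,0],"hand":55},
    {"slide":[0,0,12],"delta_rot":[0,0,0],"hand":10},
    {"slide":[0,0,12],"delta_rot":[0,0,0],"hand":10},
    {"slide":[0,0,12],"delta_rot":[0,0,0],"hand":10},
    {"slide":[0,0,12],"delta_rot":[0,0,0],"hand":10},
    {"slide":[0,0,12],"delta_rot":[0,0,0],"hand":10},
    {"slide":[0,0,12],"delta_rot":[0,0,0],"hand":10},
    {"slide":[0,0,12],"delta_rot":[0,0,0],"hand":10}
  ],
  "grip_force": 60
}}

```text
t: 4.08
tcp_pos: [0.5044, -0.3047, 0.0008]
orientation: [0.0, 0.996, 0.091, 0.0]
wrist_force: [-0.2, -0.2, -0.6]
finger_gap: 0.0247
grasp_force: 58.8
```

Gripped at 25 mm with 59 N. Lifting.

>>> {"api": "apply_moves", "payload": {
  "plan": [
    {"slide":[0,0,-15],"delta_rot":[0,0,0],"hand":10},
    {"slide":[0,0,-40],"delta_rot":[0,0,0],"hand":10},
    {"slide":[0,0,-70],"delta_rot":[0,0,0],"hand":10},
    {"slide":[0,0,-100],"delta_rot":[0,0,0],"hand":10},
    {"slide":[0,0,-130],"delta_rot":[0,0,0],"hand":10},
    {"slide":[0,0,-150],"delta_rot":[0,0,0],"hand":10},
    {"slide":[0,0,-150],"delta_rot":[0,0,0],"hand":10},
    {"slide":[0,0,-150],"delta_rot":[0,0,0],"hand":10}
  ]
}}

```text
t: 4.75
tcp_pos: [0.5049, -0.305, 0.1518]
orientation: [0.001, 0.996, 0.091, 0.001]
wrist_force: [0.0, 0.1, -1.8]
finger_gap: 0.0246
grasp_force: 58.9
```

```bash
cat > held.py <<'E'
from h import *
import sys
def held():
    d=look('wrist');save(d,sys.argv[1]);w=cloud(d);T=T_tool();P=np.einsum('ij,vuj->vui',np.linalg.inv(T),np.dstack([w,np.ones(w.shape[:2])]))[...,:3]*1000
    h=cv2.cvtColor(d['img'],cv2.COLOR_RGB2HSV)
    m=(abs(P[...,1])<22)&(P[...,0]>18)&(P[...,0]<74)&(P[...,2]<0)&(P[...,2]>-110)
    p=P[m]; red=((h[...,0]<7)|(h[...,0]>173))&(h[...,1]>140)&(P[...,0]>60)&(P[...,0]<140)&(P[...,2]>-110)&(abs(P[...,1])<40)
    # slice centres along x
    for lo in range(18,74,8):
        q=p[(p[:,0]>=lo)&(p[:,0]<lo+8)]; print(lo,len(q),"y mid",((q[:,1].min()+q[:,1].max())/2).round(1),"ztop",np.percentile(q[:,2],5).round(1))
    print("red",red.sum(),P[red].mean(0).round(1),np.percentile(P[red],[2,98],axis=0).round(1).tolist(), "px",np.argwhere(red).mean(0))
    print(T.round(4).tolist(),arm.sense()['finger_gap'],arm.sense()['grasp_force'],arm.sense()['qpos'].round(2))
held()
E
python3 held.py w4.png
```

```text
18 1686 y mid -0.0 ztop -109.3
26 991 y mid 0.4 ztop -72.2
34 995 y mid 0.1 ztop -71.9
42 1072 y mid 0.1 ztop -72.0
50 1134 y mid -0.0 ztop -72.0
58 1193 y mid -0.0 ztop -71.5
66 1115 y mid 0.1 ztop -70.3
red 171 [ 93.5  -0.6 -61. ] [[91.9, -4.7, -64.3], [95.4, 3.5, -59.5]] px [ 64.84210526 257.43859649]
[[0.9833, 0.1818, -0.0007, 0.5041], [0.1818, -0.9833, 0.0004, -0.3045], [-0.0006, -0.0005, -1.0, 0.1498], [0.0, 0.0, 0.0, 1.0]] 0.024567975875777536 58.856250643730164 [-0.61  0.25  1.27 -0.    1.62  0.78]
```

View pics/w4.png

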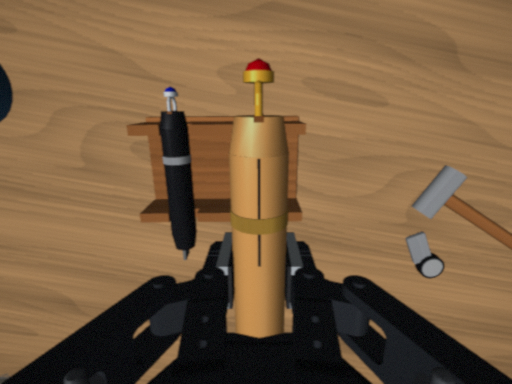

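```bash
cat > plan.py <<'E'
from h import *
S=np.array([.0955,0,-.059])
def go(yaw,pitch,stone,n=1):
    "clamp yaw, pitch up +, stone world -> slide mm, rotvec"
    T=T_tool(); X=np.array([np.cos(pitch)*np.cos(yaw),np.cos(pitch)*np.sin(yaw),np.sin(pitch)])
    Y=np.array([np.sin(yaw),-np.cos(yaw),0]); Rt=np.c_[X,Y,np.cross(X,Y)]
    p=np.array(stone)-Rt@S
    print("tcp",p.round(3),"slide",(T[:3,:3].T@(p-T[:3,3])*1000).round(1),"rot",R.from_matrix(T[:3,:3].T@Rt).as_rotvec().round(3))
    print("stone now",(T[:3,:3]@S+T[:3,3]).round(4),"axis",T[:3,0].round(3))
E
python3 -c "
from plan import *
f=np.array([np.cos(.35),np.sin(.35)])*.010+[.542,.013]
go(.35,-.7,[*f,.14])"
```

```text
tcp [ 0.447 -0.022  0.156] slide [  -4.7 -288.5   -6.4] rot [-0.059 -0.698 -0.16 ]
stone now [ 0.5981 -0.2871  0.2088] axis [ 0.983  0.182 -0.001]
```

>>> {"api": "apply_moves", "payload": {
  "plan": [
    {"slide":[0,-30,-6],"delta_rot":[0,0,-0.02],"hand":10},
    {"slide":[0,-65,-6],"delta_rot":[-0.01,-0.08,-0.04],"hand":10},
    {"slide":[-1,-100,-6],"delta_rot":[-0.02,-0.17,-0.06],"hand":10},
    {"slide":[-2,-135,-6],"delta_rot":[-0.03,-0.27,-0.08],"hand":10},
    {"slide":[-3,-170,-6],"delta_rot":[-0.04,-0.37,-0.1],"hand":10},
    {"slide":[-4,-205,-6],"delta_rot":[-0.045,-0.47,-0.12],"hand":10},
    {"slide":[-4,-240,-6],"delta_rot":[-0.05,-0.57,-0.14],"hand":10},
    {"slide":[-5,-270,-6],"delta_rot":[-0.06,-0.65,-0.16],"hand":10},
    {"slide":[-5,-288,-6],"delta_rot":[-0.06,-0.7,-0.16],"hand":10},
    {"slide":[-5,-288,-6],"delta_rot":[-0.06,-0.7,-0.16],"hand":10}
  ]
}}

```text
t: 5.63
tcp_pos: [0.4457, -0.0189, 0.1528]
orientation: [0.061, 0.923, 0.166, -0.343]
wrist_force: [0.2, -0.5, -2.0]
finger_gap: 0.0243
grasp_force: 59.1
```

```bash
sed -i 's/^held()$/held()/' held.py; python3 held.py w5.png 2>/dev/null| tail -2; python3 - <<'E'
from plan import *
d=look("wrist"); w=cloud(d); h=cv2.cvtColor(d["img"],cv2.COLOR_RGB2HSV)
for n in ("wrist","scene","side"):
    d=look(n); w=cloud(d); r=w[(np.hypot(w[...,0]-.542,w[...,1]-.012)<.075)&(w[...,2]>.037)&(w[...,2]<.052)]
    A=np.c_[2*r[:,:2],np.ones(len(r))]; s=np.linalg.lstsq(A,(r[:,:2]**2).sum(1),rcond=None)[0]; print(n,"bowl",len(r),s[:2],np.sqrt(s[2]+s[:2]@s[:2]),np.percentile(r[:,2],98))
f=np.array([np.cos(.35),np.sin(.35)])*.010+[.542,.013]
go(.35,-.7,[*f,.022])
E
```

```text
red 172 [ 94.   -3.  -60.1] [[92.6, -7.2, -62.0], [96.0, 1.0, -57.1]] px [ 64.70930233 257.50581395]
[[0.7127, 0.3466, -0.6099, 0.4463], [0.2639, -0.938, -0.2247, -0.0208], [-0.6499, -0.0008, -0.76, 0.1537], [0.0, 0.0, 0.0, 1.0]] 0.02433511743029793 59.09220993518829 [ 0.02  0.44  1.18 -0.26  2.18  1.16]
wrist bowl 1974 [0.54301892 0.01429378] 0.046443147954441176 0.04533268553841119
scene bowl 192 [0.54175959 0.01074013] 0.04734475041589968 0.04766001924882042
side bowl 221 [0.54198006 0.01573012] 0.04737695568488459 0.047108270319259724
tcp [ 0.447 -0.022  0.038] slide [76.8 -1.9 89.9] rot [ 0.     0.001 -0.002]
stone now [0.5514 0.0144 0.1401] axis [ 0.719  0.26  -0.645]
```

View pics/w5.png

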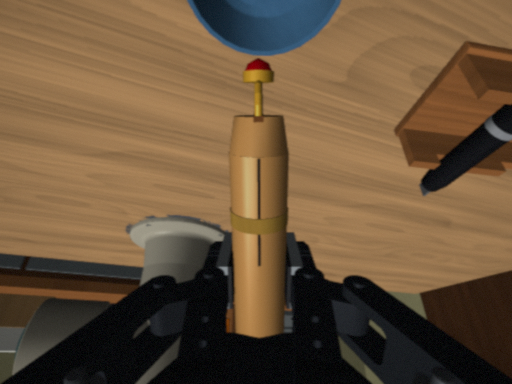

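The stone (258,65) is above the bowl and the grip hasn't slipped. Next is a straight descent of 118 mm into the bowl.

>>> {"api": "apply_moves", "payload": {
  "plan": [
    {"slide":[20,-1,23],"delta_rot":[0,0,0],"hand":10},
    {"slide":[38,-1,45],"delta_rot":[0,0,0],"hand":10},
    {"slide":[54,-1,63],"delta_rot":[0,0,0],"hand":10},
    {"slide":[66,-1,77],"delta_rot":[0,0,0],"hand":10},
    {"slide":[73,-1,85],"delta_rot":[0,0,0],"hand":10},
    {"slide":[76,-1,89],"delta_rot":[0,0,0],"hand":10},
    {"slide":[76,-1,89],"delta_rot":[0,0,0],"hand":10},
    {"slide":[76,-1,89],"delta_rot":[0,0,0],"hand":10},
    {"slide":[76,-1,89],"delta_rot":[0,0,0],"hand":10},
    {"slide":[76,-1,89],"delta_rot":[0,0,0],"hand":10}
  ]
}}

```text
t: 6.72
tcp_pos: [0.4481, -0.0214, 0.0408]
orientation: [0.061, 0.925, 0.163, -0.337]
wrist_force: [-0.7, -0.4, 1.0]
finger_gap: 0.0245
grasp_force: 59.1
```

```bash
python3 held.py w6.png 2>/dev/null| tail -2; python3 - <<'E'
from plan import *
go(.35,-.7,[.551,.0164,.022]); s=look("side")["img"][180:270,220:340]; c=look("scene")["img"][140:240,190:310]
cv2.imwrite("pics/s6.png",cv2.hconcat([cv2.resize(s,(400,300)),cv2.resize(c,(400,300))])[:,:,::-1]); print(arm.sense()["wrist_force"])
E
```

```text
red 161 [ 93.   -0.8 -61.2] [[91.6, -4.8, -63.2], [94.9, 3.3, -58.5]] px [ 64.90062112 257.43478261]
[[0.719, 0.343, -0.6044, 0.448], [0.2611, -0.9393, -0.2225, -0.0214], [-0.6441, 0.0021, -0.765, 0.0406], [0.0, 0.0, 0.0, 1.0]] 0.024288345991966866 59.09226715564728 [ 0.02  0.55  1.27 -0.23  1.98  1.22]
tcp [ 0.447 -0.022  0.038] slide [ 0.4 -0.2  2.5] rot [ 0.002 -0.    -0.001]
stone now [0.5523 0.0167 0.0242] axis [ 0.719  0.261 -0.644]
[ 0.72528215  0.22138596 -0.97767565]
```

View pics/s6.png

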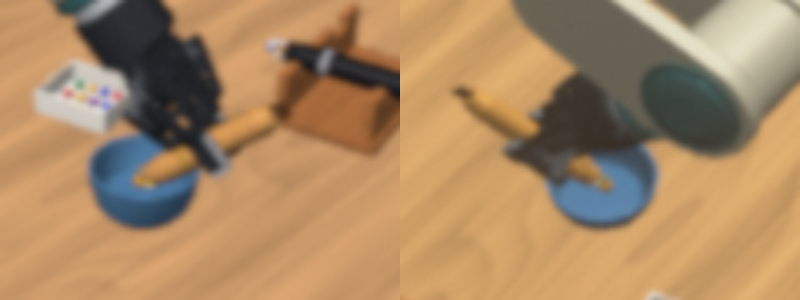

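Both views show the nose inside the bowl with no contact force, and the stone about 21 mm below the rim. Rising.

>>> {"api": "apply_moves", "payload": {
  "plan": [
    {"slide":[-10,0,-12],"delta_rot":[0,0,0],"hand":10},
    {"slide":[-28,0,-33],"delta_rot":[0,0,0],"hand":10},
    {"slide":[-48,0,-57],"delta_rot":[0,0,0],"hand":10},
    {"slide":[-68,0,-81],"delta_rot":[0,0,0],"hand":10},
    {"slide":[-86,0,-102],"delta_rot":[0,0,0],"hand":10},
    {"slide":[-97,0,-115],"delta_rot":[0,0,0],"hand":10},
    {"slide":[-97,0,-115],"delta_rot":[0,0,0],"hand":10},
    {"slide":[-97,0,-115],"delta_rot":[0,0,0],"hand":10}
  ]
}}

```text
t: 7.53
tcp_pos: [0.4478, -0.021, 0.1905]
orientation: [0.061, 0.925, 0.163, -0.337]
wrist_force: [0.6, 1.5, -2.1]
finger_gap: 0.0243
grasp_force: 59.1
```

```bash
python3 - <<'E'
from plan import *
u=np.array([.7416,.619,.2588]); L=np.array([.682,.317,.235])
go(.6955,.2618,L-.16*u)
E
```

```text
tcp [0.504 0.169 0.112] slide [ 140.8 -158.9  -16.1] rot [-0.076  0.952 -0.351]
stone now [0.5521 0.017  0.1742] axis [ 0.719  0.261 -0.644]
```

>>> {"api": "apply_moves", "payload": {
  "plan": [
    {"slide":[14,-16,-2],"delta_rot":[-0.008,0.095,-0.035],"hand":10},
    {"slide":[28,-32,-3],"delta_rot":[-0.015,0.19,-0.07],"hand":10},
    {"slide":[42,-48,-5],"delta_rot":[-0.023,0.286,-0.105],"hand":10},
    {"slide":[56,-64,-6],"delta_rot":[-0.03,0.381,-0.14],"hand":10},
    {"slide":[70,-79,-8],"delta_rot":[-0.038,0.476,-0.175],"hand":10},
    {"slide":[84,-95,-10],"delta_rot":[-0.046,0.571,-0.211],"hand":10},
    {"slide":[99,-111,-11],"delta_rot":[-0.053,0.666,-0.246],"hand":10},
    {"slide":[113,-127,-13],"delta_rot":[-0.061,0.762,-0.281],"hand":10},
    {"slide":[127,-143,-14],"delta_rot":[-0.068,0.857,-0.316],"hand":10},
    {"slide":[141,-159,-16],"delta_rot":[-0.076,0.952,-0.351],"hand":10}
  ]
}}

```text
t: 8.37
tcp_pos: [0.503, 0.1695, 0.1091]
orientation: [-0.046, 0.932, 0.338, 0.123]
wrist_force: [0.2, 0.0, -0.8]
finger_gap: 0.0243
grasp_force: 59.1
```

>>> {"api": "apply_moves", "payload": {
  "plan": [
    {"slide":[0,0,0],"delta_rot":[0,0,0],"hand":10},
    {"slide":[0,0,0],"delta_rot":[0,0,0],"hand":10}
  ]
}}

```text
t: 8.53
tcp_pos: [0.5019, 0.1681, 0.1091]
orientation: [-0.045, 0.933, 0.338, 0.119]
wrist_force: [1.0, -0.1, -0.6]
finger_gap: 0.0243
grasp_force: 59.1
```

```bash
python3 held.py w7.png 2>/dev/null| tail -2; python3 - <<'E'
from plan import *
u=np.array([.7416,.619,.2588]); L=np.array([.682,.317,.235])
go(.6955,.2618,L-.06*u)
from scipy.optimize import least_squares
d=look("wrist"); w=cloud(d); b=(np.hypot(w[...,0]-.74,w[...,1]-.365)<.13)&(w[...,2]>.19)&(w[...,2]<.31); b&=(w-L)@u>-.03
pp=w[b]; print(len(pp), pp.min(0) if len(pp) else "")
s=look("side")["img"][130:290,50:290]; cv2.imwrite("pics/s7.png",cv2.vconcat([cv2.resize(s,(400,267)),cv2.resize(d["img"],(400,300))])[:,:,::-1])
E
```

```text
red 190 [ 91.6  -1.4 -57.6] [[89.9, -5.5, -60.7], [93.7, 2.7, -55.4]] px [ 65.04210526 257.48947368]
[[0.7435, 0.6402, 0.1933, 0.5032], [0.6189, -0.7682, 0.1638, 0.168], [0.2534, -0.0022, -0.9674, 0.1104], [0.0, 0.0, 0.0, 1.0]] 0.024263186509597905 59.09638166427612 [ 0.18 -0.09  1.73  0.13  1.28  1.03]
tcp [0.578 0.231 0.138] slide [101.6   0.   -1.7] rot [-0.002  0.006 -0.001]
stone now [0.5628 0.2174 0.1917] axis [0.743 0.619 0.253]
0
```

View pics/s7.png

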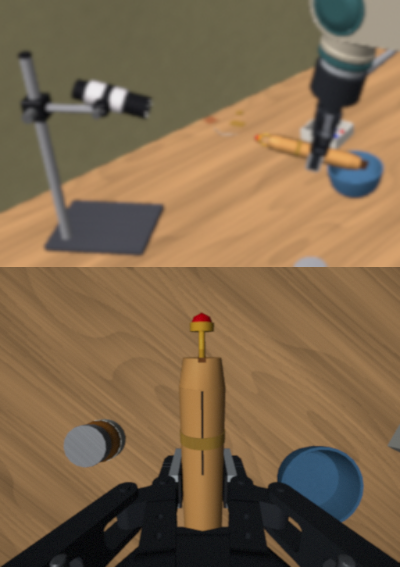

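The side view shows the clamp pointing at the lens along its axis, and the way is clear. Advancing 100 mm, slowing at the end.

>>> {"api": "apply_moves", "payload": {
  "plan": [
    {"slide":[15,0,0],"delta_rot":[0,0.005,0],"hand":10},
    {"slide":[32,0,0],"delta_rot":[0,0.005,0],"hand":10},
    {"slide":[50,0,-1],"delta_rot":[0,0.005,0],"hand":10},
    {"slide":[66,0,-1],"delta_rot":[0,0.005,0],"hand":10},
    {"slide":[80,0,-1],"delta_rot":[0,0.005,0],"hand":10},
    {"slide":[90,0,-2],"delta_rot":[0,0.005,0],"hand":10},
    {"slide":[97,0,-2],"delta_rot":[0,0.005,0],"hand":10},
    {"slide":[100,0,-2],"delta_rot":[0,0.005,0],"hand":10},
    {"slide":[100,0,-2],"delta_rot":[0,0.005,0],"hand":10},
    {"slide":[100,0,-2],"delta_rot":[0,0.005,0],"hand":10}
  ]
}}

```text
t: 9.52
tcp_pos: [0.5775, 0.2298, 0.1384]
orientation: [-0.046, 0.932, 0.338, 0.124]
wrist_force: [-0.2, 0.4, -0.5]
finger_gap: 0.0239
grasp_force: 59.1
```

```bash
python3 - <<'E'
from plan import *
u=np.array([.7416,.619,.2588]); L=np.array([.682,.317,.235]); E=np.array([-.6408,.7677,0]); N=np.cross(u,E)
go(.6955,.2618,L-.06*u)
for n in ("scene","side"):
    d=look(n); w=cloud(d); h=cv2.cvtColor(d["img"],cv2.COLOR_RGB2HSV); rel=w-L
    near=np.linalg.norm(w-(L-.06*u),axis=2)<.05
    r=near&((h[...,0]<8)|(h[...,0]>172))&(h[...,1]>110); 
    print(n,"red",r.sum(),np.argwhere(r).mean(0).round(1), "cam frame",[(w[r].mean(0)-L)@a for a in (u,E,N)])
    bar=(rel@u>-.004)&(rel@u<.1)&(abs(rel@E)<.025)&(abs(rel@N)<.025)&(w[...,2]<.30)
    q=rel[bar]; print("barrel",len(q),"u min",np.percentile(q@u,2).round(4))
    # clamp wood
    c=(h[...,0]>10)&(h[...,0]<28)&(h[...,1]>100)&(np.linalg.norm(w-(L-.14*u),axis=2)<.09)&(w[...,2]>.12); q=rel[c]
    for lo in (-.16,-.13,-.11): 
        k=q[(q@u>lo)&(q@u<lo+.02)]; print(" wood",lo,len(k),(k@E).mean().round(4),(k@N).mean().round(4))
    for lo in (.005,.03,.06):
        k=rel[bar];k=k[(k@u>lo)&(k@u<lo+.02)]; print(" barrel",lo,len(k),(k@E).mean().round(4),(k@N).mean().round(4))
    cv2.imwrite(f"pics/{n}8.png",cv2.resize(d["img"][60:200,330:450] if n=="scene" else d["img"][130:260,60:240],(400,400 if n=="scene" else 300))[:,:,::-1])
cv2.imwrite("pics/f8.png",cv2.hconcat([cv2.resize(cv2.imread("pics/scene8.png"),(400,400)),cv2.resize(cv2.imread("pics/side8.png"),(400,400))]))
E
```

```text
tcp [0.578 0.231 0.138] slide [0.9 0.  1. ] rot [-0.001 -0.002 -0.   ]
stone now [0.6365 0.2789 0.2203] axis [0.741 0.618 0.261]
scene red 0 [nan nan] cam frame [np.float64(nan), np.float64(nan), np.float64(nan)]
barrel 596 u min -0.0018
 wood -0.16 87 -0.0242 0.025
 wood -0.13 72 -0.0069 0.0062
 wood -0.11 70 -0.0072 0.0058
 barrel 0.005 104 -0.0094 0.0093
 barrel 0.03 116 -0.0094 0.0097
 barrel 0.06 124 -0.0084 0.0102
side red 1 [201. 164.] cam frame [np.float64(-0.06343344163258993), np.float64(0.0023437554463768087), np.float64(0.0013313914301381594)]
barrel 575 u min 0.0009
 wood -0.16 34 0.0337 0.0326
 wood -0.13 88 0.0087 0.0047
 wood -0.11 84 0.0081 0.0045
 barrel 0.005 117 0.0106 0.0069
 barrel 0.03 126 0.0111 0.0075
 barrel 0.06 91 0.0094 0.0126<stdin>:8: RuntimeWarning: Mean of empty slice.
  ret = um.true_divide(
```

View pics/f8.png

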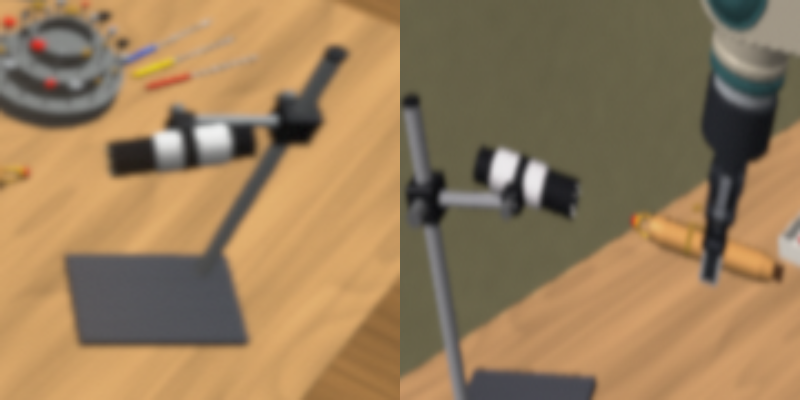

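The clamp and barrel axes line up to about 1 mm in both views, and the stone is about 60 mm from the lens. I'll let it settle, then hand in.

>>> {"api": "apply_moves", "payload": {
  "plan": [
    {"slide":[0,0,0],"delta_rot":[0,0,0],"hand":10},
    {"slide":[0,0,0],"delta_rot":[0,0,0],"hand":10},
    {"slide":[0,0,0],"delta_rot":[0,0,0],"hand":10},
    {"slide":[0,0,0],"delta_rot":[0,0,0],"hand":10}
  ]
}}

```text
t: 9.95
tcp_pos: [0.5775, 0.2301, 0.1388]
orientation: [-0.046, 0.932, 0.338, 0.124]
wrist_force: [0.5, -0.6, -0.8]
finger_gap: 0.0246
grasp_force: 59.1
```

```bash
python3 -c "
from h import *
print(arm.sense()['grasp_force'],abs(arm.sense()['qd']).max()); print(order.job_done())"
```

```text
59.09628868103027 0.0017481271655116638
the job is handed in; nothing more can be done
None
```

Job handed in (no verdict returned): by my measurements the beech clamp's stone was dipped about 21 mm below the bowl rim, and the clamp is now held steady on the lens axis with the stone about 60 mm from it; the first grasp closed on nothing because the fingertips sit about 40 mm behind the reported TCP, so I corrected for that and gripped again.

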